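Load the empty sample drawer with one tray from the nested stack

TASK

Lift only the top tray off the nested stack, leaving the other two trays nested and standing where they are, and set it down gently, flat, about in the middle of the drawer that is empty. Let go of it, then push that drawer fully shut without slamming it. The other drawer already holds a tray of vials: leave it open as it is, and do not disturb the bottles and the jar.

Things in the scene. Friction and masses are not known exactly. Their poses are not given: they have to be found in the camera images.
- tray_top_c (a point): top tray (blue) of three nested: open plastic tray, 54 mm high, ~0.12 kg. Upper 30 mm: straight collar 122 (own x) x 60 mm (y), its topmost 8 mm thickened to a lip 126 x 64; below it a foot, 111 x 49 x 24 high, hangs in the next collar with 2.5 mm play. Point: centre, 27 mm over its underside; z up. At the start only the collar shows, 84 to 114 mm above the bench; fingers reaching lower pinch the next lip too.
- tray_middle_c (a point): middle tray of the stack, grey: same shape and size, its rim 84 mm above the bench, its collar carrying the top tray's collar; it must stay. Point: its centre, 27 mm above its underside
- tray_bottom_c (a point): bottom tray of the stack, blue: same shape and size, standing on the bench, its rim 54 mm above it; it must stay. Point: its centre, 27 mm above its underside
- empty_floor (a point): centre of the empty drawer's inner floor, on its upper face, 14 mm above the bench; own x points along the drawer, inward (the way it shuts), y across, z up; moves with the drawer. The aluminium floor is 160 (x) x 90 mm (y) with side and rear walls only 12 mm high; a tray goes in with its long side along x, either way round.
- empty_front (a point): mid-width of the outer face of the empty drawer's flat white front panel, 50 mm above the bench, 92 mm before the floor centre. Panel: 146 wide, 12 thick, from 8 to 86 mm above the bench. Own x points inward, the way to push. Nothing to grip
- empty_drawer (a joint): opening of the empty drawer in m: 0 shut (panel against its unit), 0.175 fully out; 0.15 to 0.17 at the start. About 2 N of friction, stays where left. Its fixed white unit, 150 wide, 220 deep, 100 mm high, takes it under a roof 74 mm above the drawer's floor. The two units stand side by side, in either order
- full_floor (a point): centre of the floor of the full drawer (same unit and size, axes likewise), which holds a grey tray, 126 x 64 mm, fixed in it, with blue-capped vials reaching 78 mm above the bench. It must stay as it is
- full_drawer (a joint): opening of the full drawer in m, 0 shut; 0.10 to 0.16 at the start; must be left as found
- bottle_left_c (a point): bystander, loose: glass bottle with a blue screw cap, 70 mm diameter, 150 mm high; point: its centre, half-way up
- bottle_right_c (a point): bystander, loose: glass bottle with a blue screw cap, 70 mm diameter, 150 mm high; point: its centre, half-way up
- jar_c (a point): bystander, loose: glass jar with a black screw cap, 54 mm diameter, 68 mm high; point: its centre, half-way up
Things that resemble listed ones, but are neither listed nor needed, are in the scene too. Leave any pink look-alike of the part that bears tray_top_c alone. Leave any pink look-alike of the part that bears tray_bottom_c alone.

How it is judged:
On the way, in this order (a step that is already met when the one before it is completed fails the run):
1. the top tray alone is lifted clear of the middle tray (height (world z) of tray_top_c above 0.13 m and height (world z) of tray_middle_c below 0.066 m), for 0.2 s.
2. the top tray rests flat and released in the empty drawer, which is still open (x of tray_top_c in the frame of empty_floor between -0.03 and 0.03 m and y of tray_top_c in the frame of empty_floor between -0.025 and 0.025 m and z of tray_top_c in the frame of empty_floor between 0.02 and 0.034 m and angle between tray_top_c's own z axis and vertical below 0.08 rad and contact force between the fingers and tray_top below 0.2 N and linear speed of tray_top below 0.03 m/s and value of joint empty_drawer above 0.1 m), for 0.2 s.
At the end, for the whole second after the job is handed in: Top tray released, flat (4.5 deg) on the empty drawer's floor within 30 mm along, 25 mm across of its middle; that drawer shut within 6 mm; other trays nested, upright, within 25 mm of their place; full drawer within 20 mm; bottles and jar upright within 30 mm (x of tray_top_c in the frame of empty_floor between -0.03 and 0.03 m and y of tray_top_c in the frame of empty_floor between -0.025 and 0.025 m and z of tray_top_c in the frame of empty_floor between 0.02 and 0.034 m and angle between tray_top_c's own z axis and vertical below 0.08 rad and value of joint empty_drawer below 0.006 m and linear speed of tray_top below 0.02 m/s and horizontal distance between tray_middle_c and tray_bottom_c below 0.006 m and height (world z) of tray_middle_c below 0.062 m and height (world z) of tray_bottom_c below 0.032 m and angle between each of tray_middle_c, tray_bottom_c's own z axis and vertical below 0.06 rad and distance of each of tray_middle_c, tray_bottom_c from where it was at the start of the episode below 0.025 m and distance of full_floor from where it was at the start of the episode below 0.02 m and distance of each of bottle_left_c, bottle_right_c, jar_c from where it was at the start of the episode below 0.03 m and angle between each of bottle_left_c, bottle_right_c, jar_c's own z axis and vertical below 0.1 rad); the robot touches nothing.
It fails at once if the middle tray is dragged up by more than 9 mm, tipped by more than 9 degrees, or either tray left in the stack is shoved more than 25 mm (height (world z) of tray_middle_c above 0.066 m or angle between tray_middle_c's own z axis and vertical above 0.16 rad or distance of any of tray_middle_c, tray_bottom_c from where it was at the start of the episode above 0.025 m).
It fails at once if the full drawer is moved by more than 20 mm (distance of full_floor from where it was at the start of the episode above 0.02 m).
It fails at once if the top tray is dropped (falls free faster than 0.6 m/s, about 18 mm of fall) (contact force between the fingers and tray_top below 0.05 N and linear speed of tray_top above 0.6 m/s).
It fails at once if the empty drawer is slammed (closing faster than 0.5 m/s) (velocity of joint empty_drawer below -0.5 m/s).
It fails at once if a bottle or the jar is moved more than 30 mm or tipped (distance of any of bottle_left_c, bottle_right_c, jar_c from where it was at the start of the episode above 0.03 m or angle between any of bottle_left_c, bottle_right_c, jar_c's own z axis and vertical above 0.25 rad).
It also fails if it takes over 59 s, if anything falls off the work surface, if the arm or the gripper's body presses on something with over 40 N, if the wrist force passes 120 N, or if a joint passes its speed limit or range.

ROBOT

A 7-joint arm with a two-finger parallel gripper is mounted at the origin on the work surface. World frame = base frame: x ahead of the robot, y to its left, z up, the work surface at z = 0. Lengths are in m, angles in rad, forces in N, time in s.
With the tool pointing down it reaches from about 0.4 to 0.925 m from the base axis. Payload 5.6 kg.
Tool frame: the origin (TCP) lies on the mounting face of the last link; the fingertips stand 173 mm ahead of it and the grasp point (between the pads) lies 155 mm ahead of it; z points along the fingers, y is the line along which they close (so a half turn about z gives the same grasp; the last joint's range is limited). The gripper opens to 85 mm and grips with 20 to 120 N. Pads are 22 mm wide; open, the fingers measure 114 mm over their backs; the gripper's body (76 mm by 85 mm) begins 54 mm behind the grasp point. The pads swing forward as they close: fully open they stand 13 mm farther back than shut.
Start: joints at [1.156, 0.468, -0.012, 1.603, 0.006, 1.071, -0.056], TCP at [0.236, -0.606, 0.405] pointing down, gripper open.
Joint ranges: [-2.53, 2.53], [-0.31, 2.02], [-1.57, 1.55], [0.28, 2.44], [-1.29, 4.43], [0.15, 1.84], [-2.92, 2.92]. Speed limits (rad/s): [2.57, 2.57, 3.14, 3.14, 3.14, 3.14, 3.14].

INTERFACE

Orientations are given as a unit quaternion [w, x, y, z].
In Python, from cell import move_ptp, line_to, goto_joints, grip, wait, inverse_kinematics, read_state, get_image, calibration, PlanningError, job_done, recognise, regions_of gives the robot as it stands. Calls block until the motion is done:
- move_ptp(position, orientation): joint-space move of the TCP to a pose.
- line_to(position, v=0.15, rot=None): straight line of the TCP; rot=None keeps the orientation; v is the mean speed in m/s.
- goto_joints(angles): joint-space move.
- grip(opening, grip_force=None): finger opening in m; grip_force is the grip in N (None keeps the last); returns when the fingers have stopped.
- wait(seconds).
- inverse_kinematics(position, orientation): joint angles nearest the present ones, or None.
- read_state(): the state.
- get_image(name): name is "scene" or "side" or "wrist"; returns the picture (420x560x3 uint8, red, green, blue); there is no depth.
- calibration(name): a dict with "mtx" (3x3 intrinsics, pixels), "cam_to_world" (4x4, takes a point from camera to world coordinates). Camera axes: x right, y down, z forward; pixel columns grow to the right and rows downward; lengths in m; the calibration is good to about 2 mm. A picture is of the moment at which its call begins: read the wrist's pose just before it. calibration takes no time and is no camera call; for the wrist camera it gives the pose at the moment of the call.
A pose or a line that the arm cannot do raises PlanningError and nothing moves.
- job_done(): hands the job in; it is judged then, once.
Trained networks look in the newest picture that a camera, given by its name, has taken for a name from the list of things; names that differ only in an ending like _2 or _b are one class to them, and where a whole thing is asked for, a point or a joint stands for the part that bears it (a point fixed in the world has none). Each returns a list of dicts, best first, with "conf" (0 to 1); they miss things now and then, are a little off and sometimes report something else, mostly with a low value. They report only what shows in the picture. A call takes as long as a camera call. They do not tell look-alikes from the thing itself.
- recognise(camera, thing): "rect" ([left, top, right, bottom] as shares, 0 to 1, of the picture: columns of its width, rows of its height, round what is visible of it).
- regions_of(camera, thing): "pixels" (420x560 bool, what is visible of it) and "rect" ([left, top, right, bottom] as shares, 0 to 1, of the picture: columns of its width, rows of its height, round what is visible of it).
The state is a dict: "time": time; "joint_positions": joint angles; "qd": joint speeds; "joint_efforts": joint torques, N m; "tcp_pos": TCP position; "orientation": TCP orientation; "wrist_force": force on the tool from outside, world axes, zero at the start; "ft_torque": the same for the moment, N m; "width": finger opening in m; "finger_force": force on a finger pad.
Only numpy, scipy, OpenCV 4.12 (cv2) and the standard library are available. Lean on these libraries where they do the work, as an engineer would, in place of code of your own. Each camera call takes 0.05 s, during which the arm holds its last target. There are 200 camera calls.

## Working session

There is one attempt and no reset: what is moved stays moved. The work goes in short steps, each a Python script; the robot and the scene stay as the last script left them, time stands still between calls to the robot, and variables do not carry over. Pictures are saved under pics/ and viewed, at most 10 in all, crops included, and the job is handed in when it is done.

```bash
mkdir -p pics; ls
python3 - <<'E'
from cell import *
import cv2,numpy as np
for n in ["scene","side"]:
    im=get_image(n); cv2.imwrite(f"pics/{n}0.png",im[:,:,::-1])
    c=calibration(n); print(n,np.round(c["mtx"],1).tolist(),np.round(c["cam_to_world"],3).tolist())
    for t in ["tray_top_c","tray_middle_c","tray_bottom_c","empty_floor","empty_front","full_floor","bottle_left_c","jar_c"]:
        for r in recognise(n,t)[:4]:
            print(t,round(r["conf"],2),(np.array(r["rect"])*[560,420,560,420]).round().tolist())
s=read_state();print(s)
E
```

```text
pics
scene [[489.4, 0.0, 277.0], [0.0, 489.4, 201.6], [0.0, 0.0, 1.0]] [[-0.433, 0.594, -0.678, 1.53], [0.902, 0.282, -0.328, 0.507], [-0.004, -0.754, -0.657, 1.071], [0.0, 0.0, 0.0, 1.0]]
tray_top_c 0.78 [193.0, 149.0, 213.0, 187.0]
tray_middle_c 0.53 [197.0, 169.0, 218.0, 187.0]
tray_bottom_c 0.9 [162.0, 202.0, 211.0, 232.0]
tray_bottom_c 0.77 [196.0, 187.0, 216.0, 200.0]
empty_floor 0.75 [239.0, 179.0, 284.0, 225.0]
empty_front 0.64 [240.0, 183.0, 286.0, 226.0]
full_floor 0.78 [313.0, 217.0, 361.0, 263.0]
full_floor 0.75 [195.0, 149.0, 214.0, 186.0]
bottle_left_c 0.73 [398.0, 225.0, 425.0, 270.0]
jar_c 0.75 [246.0, 161.0, 262.0, 186.0]
side [[399.3, 0.0, 280.0], [0.0, 399.3, 209.5], [0.0, 0.0, 1.0]] [[-0.961, -0.199, 0.193, 0.326], [-0.277, 0.728, -0.628, 0.599], [-0.015, -0.656, -0.754, 0.779], [0.0, 0.0, 0.0, 1.0]]
tray_top_c 0.95 [374.0, 134.0, 405.0, 174.0]
tray_top_c 0.58 [298.0, 115.0, 345.0, 143.0]
tray_middle_c 0.67 [298.0, 136.0, 348.0, 154.0]
tray_middle_c 0.6 [226.0, 172.0, 306.0, 233.0]
tray_bottom_c 0.79 [235.0, 125.0, 269.0, 165.0]
tray_bottom_c 0.48 [294.0, 114.0, 3
[... 308 characters left out ...]
': array([ 1.15599488,  0.46745536, -0.01161121,  1.60268214,  0.00598967,
        1.07139461, -0.05633994]), 'qd': array([ 0.00028153, -0.0006962 , -0.00074132,  0.00147874,  0.00061035,
       -0.0006924 ,  0.00165424]), 'joint_efforts': array([ 5.40357341e-04, -5.32213962e+01,  2.16494763e-02, -2.51631349e+01,
        1.15515364e-02,  1.16286301e-03, -4.55512364e-06]), 'tcp_pos': array([ 0.23611589, -0.60560245,  0.40472676]), 'orientation': array([ 4.93287985e-05,  9.82779991e-01,  1.84779564e-01, -1.36111392e-06]), 'wrist_force': array([-0.6755695 ,  0.39409133,  0.17505861]), 'ft_torque': array([-0.01069832,  0.01867595,  0.02236653]), 'finger_force': 0.0, 'width': 0.08543451666785325}
```

Run:
```python
import cv2,numpy as np
a=cv2.imread("pics/scene0.png")[100:320,120:480]; b=cv2.imread("pics/side0.png")[80:420,120:480]
cv2.imwrite("pics/a.png",cv2.resize(a,None,fx=2.2,fy=2.2,interpolation=3))
cv2.imwrite("pics/b.png",cv2.resize(b,None,fx=1.76,fy=1.76,interpolation=3))
```

```text
(no output)
```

View pics/a.png

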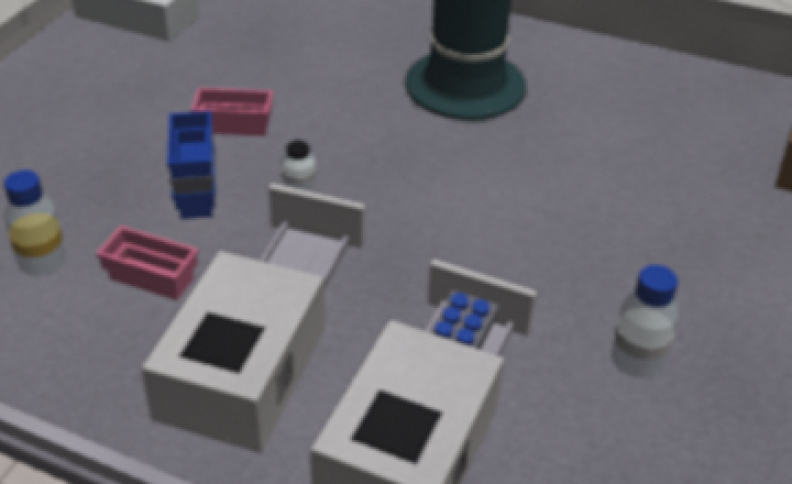

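View pics/b.png

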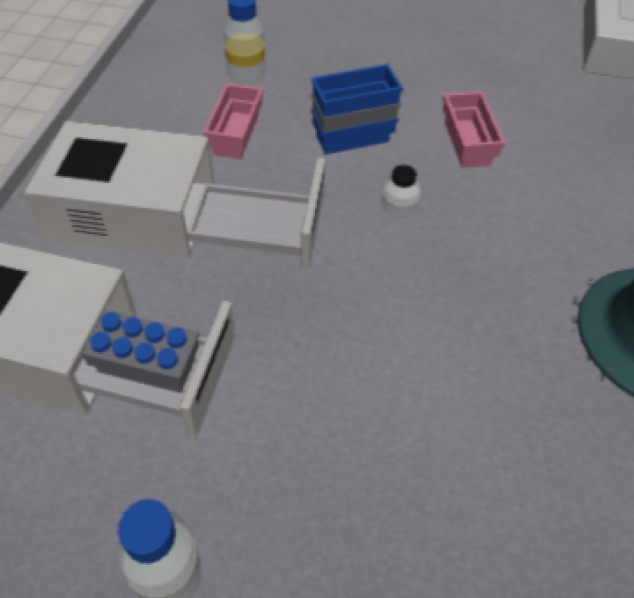

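The candidates are the blue/grey/blue stack at scene (207,168) / side (323,135) and two pink look-alikes at scene (226,150) and (187,217). I'll take the stack, because it is blue and nested. The empty drawer is at scene (262,210), the full one at (337,240), and the jar at (254,172) stands before the empty drawer's front. Next come rough positions, then a close look.

```bash
cat > h.py <<'E'
from cell import *
import cv2,numpy as np
from scipy.spatial.transform import Rotation as R
def px(c,uv,z):
    uv=np.atleast_2d(np.array(uv,float)); T=np.array(c["cam_to_world"]); K=np.array(c["mtx"])
    d=(np.linalg.inv(K)@np.c_[uv,np.ones(len(uv))].T).T@T[:3,:3].T
    return T[:3,3]+d*((z-T[2,3])/d[:,2])[:,None]
def down(yaw): # tool z down; finger line (tool y) along world angle yaw
    y=np.array([np.cos(yaw),np.sin(yaw),0]); z=np.array([0,0,-1.]); x=np.cross(y,z)
    q=R.from_matrix(np.c_[x,y,z]).as_quat(); return [q[3],q[0],q[1],q[2]]
def snap(name,f):
    c=calibration(name); im=get_image(name); cv2.imwrite(f,im[:,:,::-1]); return im,c
E
python3 - <<'E'
from h import *
S=calibration("side")
f=lambda p:np.array(p)/1.76+[120,80]
print("rim",px(S,f([(312,78),(396,68),(401,92),(320,104)]),.114)[:,:2].round(3).tolist())
print("front top L/R outer",px(S,f([(324,162),(309,238)]),.086)[:,:2].round(3).tolist())
print("front bottom outer", px(S,f([(310,264)]),.008)[:,:2].round(3).tolist())
print("full front top",px(S,f([(232,310),(193,405)]),.086)[:,:2].round(3).tolist())
print("unit top",px(S,f([(212,145),(190,225)]),.1)[:,:2].round(3).tolist())
print("jar",px(S,f([(405,175)]),.068)[:,:2].round(3).tolist())
C=calibration("wrist");W=np.array(C["cam_to_world"]);print(W.round(3).tolist(),C["mtx"]); s=read_state();print(s["tcp_pos"])
E
```

```text
rim [[0.535, -0.26], [0.415, -0.319], [0.397, -0.262], [0.508, -0.203]]
front top L/R outer [[0.479, -0.113], [0.464, 0.03]]
front bottom outer [[0.466, 0.011]]
full front top [[0.524, 0.162], [0.525, 0.29]]
unit top [[0.639, -0.091], [0.614, 0.061]]
jar [[0.365, -0.135]]
[[0.364, -0.881, -0.303, 0.316], [-0.932, -0.343, -0.12, -0.575], [0.002, 0.326, -0.945, 0.375], [0.0, 0.0, 0.0, 1.0]] [[323.12371216   0.         284.0658046 ]
 [  0.         323.12371216 210.02879021]
 [  0.           0.           1.        ]]
[ 0.23611589 -0.60560245  0.40472676]
```

Run:
```python
from h import *
a=np.radians(27); c=[.464,-.261,.47]
best=None
for k in (a+np.pi/2,a-np.pi/2):
    q=inverse_kinematics(c,down(k)); print(k,None if q is None else np.round(q,2))
    if q is not None and (best is None or abs(q[6])<abs(best[1][6])): best=(k,q)
move_ptp(c,down(best[0])); print("yaw",best[0])
im,C=snap("wrist","pics/w1.png"); print(np.round(C["cam_to_world"],3).tolist(),read_state()["time"])
for t in ["tray_top_c","tray_middle_c","jar_c"]:
    for r in recognise("wrist",t)[:3]: print(t,round(r["conf"],2),(np.array(r["rect"])*[560,420,560,420]).round().tolist())
```

```text
2.0420352248333655 [ 1.41  0.54 -1.3   1.76  0.55  1.27  2.01]
-1.0995574287564276 [ 0.63  0.22 -0.21  1.81  0.05  1.12 -0.7 ]
yaw -1.0995574287564276
[[0.452, -0.843, -0.291, 0.54], [-0.892, -0.427, -0.149, -0.224], [0.002, 0.327, -0.945, 0.44], [0.0, 0.0, 0.0, 1.0]] 2.4917
tray_top_c 0.83 [208.0, 263.0, 303.0, 327.0]
tray_top_c 0.8 [254.0, 120.0, 324.0, 241.0]
tray_middle_c 0.54 [304.0, 119.0, 304.0, 120.0]
jar_c 0.74 [142.0, 168.0, 192.0, 216.0]
jar_c 0.52 [436.0, 0.0, 560.0, 78.0]
```

View pics/w1.png

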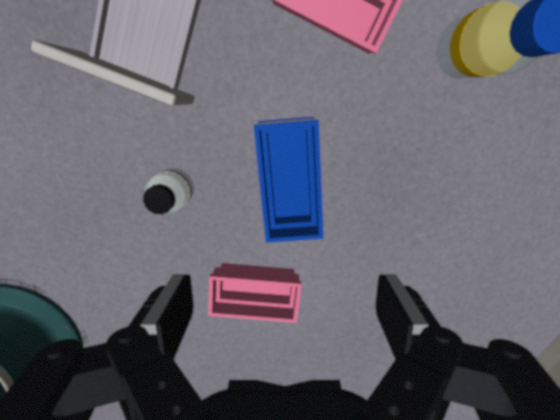

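The wrist view shows the blue top tray at about (290,180) with pink trays at (255,295) and (340,15). The jar is at (165,193) and the empty drawer's front runs from (33,45) to (190,98). Next I'll fit the rim rectangle by colour.

Run:
```python
from h import *
C=calibration("wrist"); im=cv2.imread("pics/w1.png"); h=cv2.cvtColor(im,cv2.COLOR_BGR2HSV)
m=cv2.inRange(h,(108,120,40),(130,255,255)); m[:,400:]=0; m[:,:220]=0
m=max(cv2.findContours(m,0,1)[0],key=cv2.contourArea)
print("bbox",cv2.boundingRect(m))
P=px(C,m[:,0,:]+0.0,.114)[:,:2]; r=cv2.minAreaRect((P*1000).astype(np.float32)); print(r,cv2.boxPoints(r).tolist())
print("front",px(C,[(32,45),(175,104),(191,98)],.086)[:,:2].round(3).tolist())
print("jar cap",px(C,[(159,199)],.068).round(3)); print("pink near top",px(C,[(209,275),(300,285),(298,322),(210,315)],.054).round(3).tolist())
```

```text
bbox (254, 120, 69, 123)
((467.6340026855469, -267.9796142578125), (126.41400146484375, 63.72100067138672), 31.323909759521484) [[397.076416015625, -273.622802734375], [430.20343017578125, -328.05596923828125], [538.1915893554688, -262.33642578125], [505.0645751953125, -207.90325927734375]]
front [[0.472, 0.019], [0.484, -0.126], [0.497, -0.138]]
jar cap [[ 0.37  -0.142  0.068]]
pink near top [[0.292, -0.236, 0.054], [0.334, -0.353, 0.054], [0.279, -0.379, 0.054], [0.233, -0.262, 0.054]]
```

Run:
```python
from h import *
q=down(np.radians(5-90)); print(inverse_kinematics([.57,-.046,.24],q))
move_ptp([.57,-.046,.47],q)
im,C=snap("wrist","pics/w2.png"); np.savez("w2.npz",mtx=C["mtx"],cam_to_world=C["cam_to_world"])
print(read_state()["time"],np.round(C["cam_to_world"],3).tolist())
for t in ["empty_floor","empty_front"]:
    for r in recognise("wrist",t)[:3]: print(t,round(r["conf"],2),(np.array(r["rect"])*[560,420,560,420]).round().tolist())
```

```text
[ 0.20332652  0.57343848 -0.23294795  1.89562492  0.19695319  0.6945195
 -1.62906359]
3.6417 [[0.086, -0.942, -0.325, 0.655], [-0.996, -0.081, -0.031, -0.04], [0.003, 0.326, -0.945, 0.44], [0.0, 0.0, 0.0, 1.0]]
empty_floor 0.85 [222.0, 111.0, 342.0, 257.0]
empty_front 0.91 [221.0, 111.0, 341.0, 260.0]
```

View pics/w2.png

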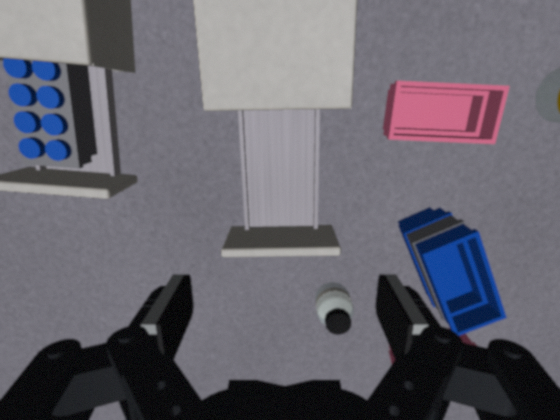

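Run:
```python
from h import *
C=np.load("w2.npz")
F=px(C,[(222,256),(340,255)],.086)[:,:2]; print(F.round(4).tolist(),np.linalg.norm(F[0]-F[1]))
d=F[0]-F[1]; a=np.arctan2(-d[0],d[1]); print(np.degrees(a),"floor c",F.mean(0)+.092*np.array([np.cos(a),np.sin(a)]))
L=px(C,[(240,110),(246,229),(320,110),(318.5,229)],.026)[:,:2]; print("walls",L.round(4).tolist()); 
for p,q in((0,1),(2,3)): v=L[p]-L[q]; print(np.degrees(np.arctan2(v[1],v[0])))
print("unit front top",px(C,[(204,109),(351,107)],.1)[:,:2].round(4).tolist())
print("jar cap",px(C,[(338,321)],.068)[:,:2].round(4).tolist())
```

```text
[[0.4681, 0.0188], [0.4816, -0.1242]] 0.14363865749133128
5.414064445551023 floor c [ 0.56644135 -0.04406446]
walls [[0.6373, 0.0115], [0.4808, -0.0033], [0.6457, -0.086], [0.4893, -0.1032]]
5.423606344339759
6.275815029305803
unit front top [[0.6383, 0.0383], [0.6529, -0.1084]]
jar cap [[0.3721, -0.1402]]
```

Run:
```python
from h import *
q=down(np.radians(31.3-90)); p=[.4676,-.268]
move_ptp(p+[.36],q); line_to(p+[.264],v=.08)
print(read_state()["wrist_force"].round(1))
print(grip(.04,25)); s=read_state(); print("w",s["width"],s["finger_force"],s["wrist_force"].round(1))
line_to(p+[.275],v=.03); line_to(p+[.42],v=.1)
s=read_state(); print(s["time"],s["width"],s["finger_force"],s["wrist_force"].round(1))
snap("wrist","pics/w3.png"); im,_=snap("side","pics/s3.png")
a=cv2.imread("pics/w3.png")[:, :]; b=cv2.imread("pics/s3.png")[50:260,230:420]
b=cv2.resize(b,(380,420)); a=cv2.resize(a,(420,420)); cv2.imwrite("pics/c3.png",np.hstack([a,b])[:, :800])
```

```text
[-1.   0.   0.5]
False
w 0.06313315762399509 27.392103374004364 [-1.1  0.8  5.6]
8.5833 0.06312556002483 27.718832194805145 [-0.1 -0.1 -1.5]
```

View pics/c3.png

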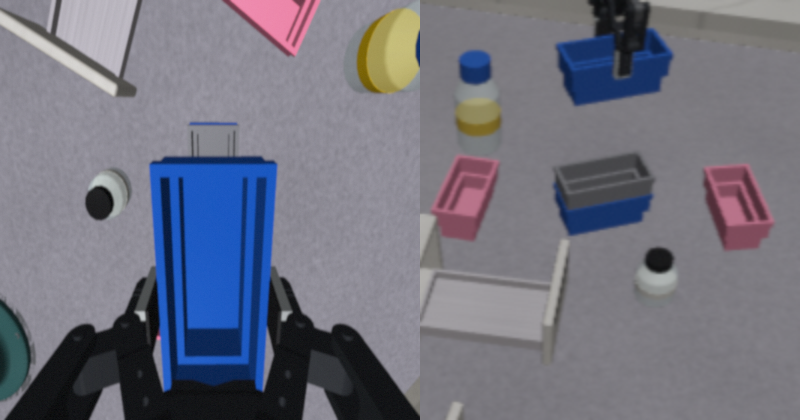

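Only the top tray came up: the grey and blue trays still stand nested at side (323,150). Now I'll place it.

Run:
```python
from h import *
q=down(np.radians(5.6-90)); p=[.5664,-.0445]
move_ptp(p+[.42],q); line_to(p+[.24],v=.1)
f0=read_state()["wrist_force"][2]
z=.224
while z>.214:
    line_to(p+[z],v=.02); f=read_state()["wrist_force"][2]; print(round(z,4),round(f-f0,2))
    if f-f0>2: break
    z-=.0015
grip(.085); wait(.3); s=read_state(); print(s["width"],s["finger_force"],s["time"],s["wrist_force"].round(1))
line_to(p+[.40],v=.15)
im,C=snap("wrist","pics/w4.png"); np.savez("w4.npz",mtx=C["mtx"],cam_to_world=C["cam_to_world"]); snap("side","pics/s4.png")
a=cv2.imread("pics/w4.png"); b=cv2.imread("pics/s4.png")[140:260,200:320]
cv2.imwrite("pics/c4.png",np.hstack([a,cv2.resize(b,(240,240))[:,:].repeat(1,0) if 0 else cv2.copyMakeBorder(cv2.resize(b,(240,240)),0,180,0,0,0)]))
print(read_state()["time"])
```

```text
0.224 0.82
0.2225 -0.0
0.221 0.76
0.2195 0.41
0.218 5.79
0.08497167927017582 0.0 14.2 [-0.6 -0.2 -0. ]
15.6667
```

View pics/c4.png

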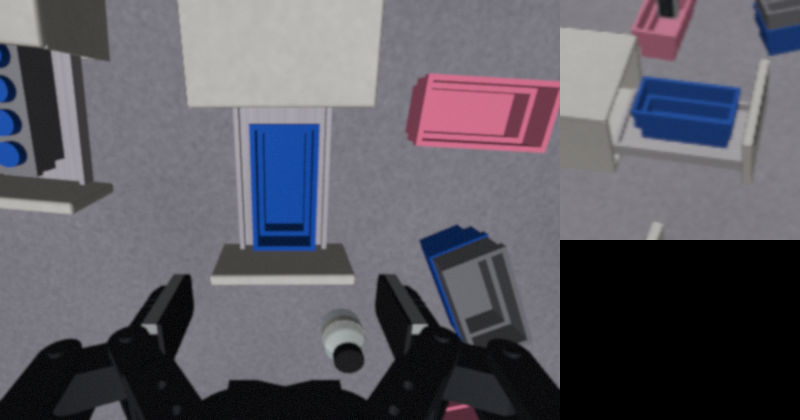

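The tray sits flat and centred in the empty drawer (rim 250–318, 124–248), is released, and the jar and stack are undisturbed. Now I'll push the drawer shut.

Run:
```python
from h import *
C=np.load("w4.npz"); P=px(C,[(250,124),(318,124),(318,248),(253,250)],.068)[:,:2]; print("tray c",P.mean(0).round(4))
a=np.radians(5.6); u=np.array([np.cos(a),np.sin(a)]); q=down(a-np.pi/2); F=np.array([.4748,-.0527])
at=lambda s,z: list(F+u*s)+[z]
move_ptp(at(-.05,.40),q); grip(0.0,20); line_to(at(-.05,.23),v=.12)
s=-.02; line_to(at(s,.23),v=.05); f0=read_state()["wrist_force"][:2]@u; log=[]
while s<.165:
    s+=.01 if s<.125 else .002
    line_to(at(s,.23),v=.05 if s<.125 else .02); f=read_state()["wrist_force"][:2]@u-f0; log.append((round(s,3),round(f,1)))
    if f<-9: break
print(log)
line_to(at(s-.05,.23),v=.08); line_to(at(s-.05,.40),v=.2); print(read_state()["time"])
im,C=snap("wrist","pics/w5.png"); np.savez("w5.npz",mtx=C["mtx"],cam_to_world=C["cam_to_world"]); snap("side","pics/s5.png")
a=cv2.imread("pics/w5.png"); b=cv2.imread("pics/s5.png")[140:260,200:320]
cv2.imwrite("pics/c5.png",np.hstack([a,cv2.copyMakeBorder(cv2.resize(b,(240,240)),0,180,0,0,0)]))
```

```text
tray c [ 0.5673 -0.0454]
[(-0.01, np.float64(-1.2)), (0.0, np.float64(-1.2)), (0.01, np.float64(-0.8)), (0.02, np.float64(-0.1)), (0.03, np.float64(-0.6)), (0.04, np.float64(-0.4)), (0.05, np.float64(-0.5)), (0.06, np.float64(-1.3)), (0.07, np.float64(-0.5)), (0.08, np.float64(-0.3)), (0.09, np.float64(-1.3)), (0.1, np.float64(-0.5)), (0.11, np.float64(-0.8)), (0.12, np.float64(0.1)), (0.13, np.float64(-1.0)), (0.132, np.float64(-1.4)), (0.134, np.float64(-2.2)), (0.136, np.float64(-1.6)), (0.138, np.float64(-1.2)), (0.14, np.float64(-1.9)), (0.142, np.float64(-0.6)), (0.144, np.float64(-2.3)), (0.146, np.float64(-2.4)), (0.148, np.float64(-9.1))]
28.95
```

View pics/c5.png

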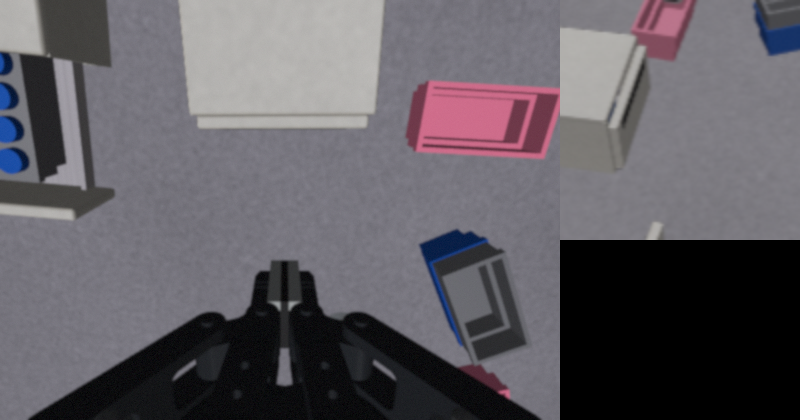

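Run:
```python
from h import *
C=np.load("w5.npz"); u=np.array([np.cos(.0977),np.sin(.0977)])
print("unit",px(C,[(191,114),(374,111)],.1)[:,:2]@u,"panel outer",px(C,[(198,129),(367,128)],.086)[:,:2]@u, "panel inner?",px(C,[(198,117),(367,116)],.086)[:,:2]@u)
a=cv2.imread("pics/s5.png")[155:235,190:270]; b=cv2.imread("pics/w5.png")[95:145,180:260]
cv2.imwrite("pics/c6.png",np.hstack([cv2.resize(a,(400,400),interpolation=2),cv2.resize(b,(400,400),interpolation=2)]))
```

```text
unit [0.6383976  0.64074331] panel outer [0.62551278 0.62638749] panel inner? [0.63534462 0.63620644]
```

View pics/c6.png

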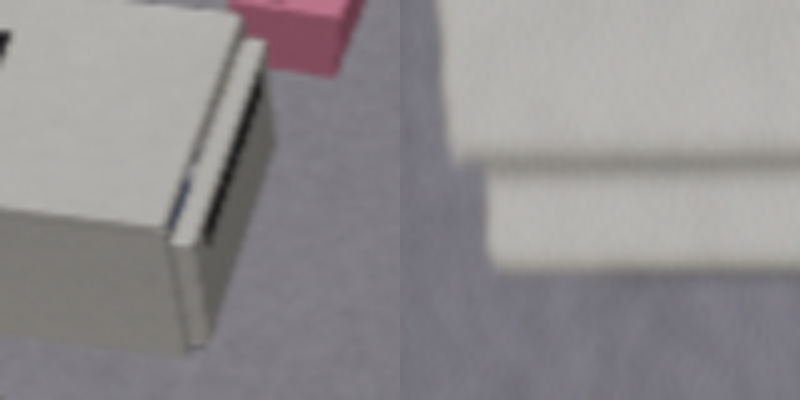

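The gap estimate is about 1.6 mm, within tolerance. I'll make one firmer push to confirm it is against the stop.

Run:
```python
from h import *
a=np.radians(5.6); u=np.array([np.cos(a),np.sin(a)]); F=np.array([.4748,-.0527])
at=lambda s,z: list(F+u*s)+[z]
line_to(at(.098,.23),v=.15); line_to(at(.138,.23),v=.08); f0=read_state()["wrist_force"][:2]@u; s=.142; log=[]
while s<.158:
    line_to(at(s,.23),v=.02); f=read_state()["wrist_force"][:2]@u-f0; log.append((round(s,4),round(float(f),1)))
    if f<-20: break
    s+=.001
print(log)
line_to(at(s-.05,.23),v=.08); line_to(at(s-.05,.40),v=.2)
im,C=snap("wrist","pics/w7.png"); snap("side","pics/s7.png")
print(read_state()["time"], np.abs(cv2.imread("pics/s7.png").astype(int)-cv2.imread("pics/s5.png"))[155:235,190:270].max())
```

```text
[(0.142, 1.1), (0.143, 0.3), (0.144, 0.5), (0.145, 0.7), (0.146, 0.8), (0.147, -4.2), (0.148, -8.0), (0.149, -9.9), (0.15, -13.7), (0.151, -17.4), (0.152, -19.6), (0.153, -22.8)]
35.9583 3
```

```bash
python3 -c "
from cell import *
print(job_done())"
```

```text
the job is handed in; nothing more can be done
None
```

The job is handed in, result not returned: the blue top tray lies flat and released about mid-floor in the once-empty drawer, now pushed gently to its stop; stack, full drawer, bottles and jar looked undisturbed where pictured.

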